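Clear the wash tank's lid and hold it open

ROBOT

A 6-joint arm with a two-finger parallel gripper is mounted at the origin on the work surface. World frame = base frame: x ahead of the robot, y to its left, z up, the work surface at z = 0. Lengths are in m, angles in rad, forces in N, time in s.
With the tool pointing down it reaches from about 0.425 to 0.95 m from the base axis. Payload 3.5 kg.
Tool frame: the origin (TCP) lies on the centre line of the jaws, within the pads' length; the fingertips stand 19 mm ahead of it and the grasp point (between the pads) is the TCP; z points along the fingers, y is the line along which they close (so a half turn about z gives the same grasp; the last joint's range is limited). The gripper opens to 85 mm and grips with 20 to 120 N. Pads are 22 mm wide; open, the fingers measure 114 mm over their backs; the gripper's body (76 mm by 85 mm) begins 54 mm behind the grasp point. The pads swing forward as they close: fully open they stand 13 mm farther back than shut.
Start: joints at [0.99, 0.286, 1.577, -0, 1.279, -0.15], TCP at [0.282, 0.613, 0.25] pointing down, gripper open.
Joint ranges: [-2.77, 2.77], [-0.9, 2.22], [0.21, 2.48], [-1.53, 4.67], [0.24, 2.81], [-2.84, 2.84]. Speed limits (rad/s): [2.79, 2.79, 3.14, 3.14, 3.14, 3.14].

INTERFACE

Orientations are given as a unit quaternion [x, y, z, w].
In Python, from plant import ctrl, imaging gives the robot as it stands. The module is installed in compiled form; this text tells all that it offers.
- The arm moves only by the shell command python3 -m handwheel 'ROWS' [OPENING] [FORCE]. ROWS is JSON, one flat list of numbers, 6 for each row, row after row: the shift along the world's x, y, z in units of 150 mm (1.0 is 150 mm), then the turn, a rotation vector about the world's x, y, z in units of 90 degrees (1.0 is 90 degrees). In form: [tx, ty, tz, rx, ry, rz, tx, ty, tz, rx, ry, rz, ...]. A call has 1 to 5 rows; each row shifts and turns the commanded pose from where the row before left it; what a row does not reach is not made up. A row lasts 1/12 s, in which the tool goes at most 41.7 mm and 7.16 degrees, less where a joint would pass 70% of its speed; a pose out of reach is approached as far as the arm can. A call with a number of a shift or a turn outside -1 to 1 is refused whole. A call with a gripper value outside its range is refused whole. OPENING is the opening, from 0 (shut) to 1 (fully open), set as the call begins (- or left out, the last holds). The fingers move at their own pace and stop on an object; FORCE is the grip in N (left out, the last holds). Time passes only in rows, so rows that do not move let the fingers close. It gives the time, the measured TCP pose, the force, the opening and the grip force at its end, in the units of the state.
- ctrl.get_state(): the state, without advancing time (a new reading comes with each control period).
- imaging.read_camera(name): name is "scene" or "top" or "wrist"; returns (picture, depth): 400x640x3 uint8, blue, green, red; 400x640 float32, m along the optical axis (not along the pixel's ray), 0 where there is no reading.
- imaging.get_calibration(name): a dict with "fovy" (degrees; the focal length in pixels is half the picture's height over the tangent of half this angle, whatever the lens; pixels are square), "cx", "cy" (the principal point, pixels), "R" (3x3) and "t" (3): a world point X has camera coordinates R X + t. Camera axes: x right, y down, z forward; pixel columns grow to the right and rows downward; lengths in m; the calibration is good to about 2 mm. A picture is of the moment at which its call begins: read the wrist's pose just before it. get_calibration takes no time and is no camera call; for the wrist camera it gives the pose at the moment of the call.
- ctrl.sign_off(): hands the job in; it is judged then, once.
The state is a dict: "time": time; "qpos": joint angles; "dq": joint speeds; "joint_efforts": joint torques, N m; "eef_pos": TCP position; "tcp_rot": TCP orientation; "contact_force": force on the tool from outside, world axes, zero at the start; "wrist_torque": the same for the moment, N m; "opening": opening from 0.0 (shut) to 1.0 (fully open); "finger_force": force on a finger pad.
Only numpy, scipy, OpenCV 4.12 (cv2) and the standard library are available. Lean on these libraries where they do the work, as an engineer would, in place of code of your own. Each camera call takes 0.05 s, during which the arm holds its last target. There are 200 camera calls.

TASK

I want to get at the parts in the wash tank. First take the flat black bottle that has toppled onto the tank's lid and stand it upright on the drip tray, in the wide gap in the row, without shifting or knocking over the bottle and tins beside it. Then lift the lid with the gripper, hold it open at 45 degrees so that it still catches the splashes while I reach in, and finish still holding it there: the lid has no stay and must not be let fall shut.

Things in the scene. Friction and masses are not known exactly. Their poses are not given: they have to be found in the camera images.
- bottle: loose flat black bottle, paper label on both broad faces, round grey cap, about 0.3 kg, lying on a broad face on the tank's lid, cap roughly towards the robot's left (+y). Origin: centre of its underside; z towards the cap, y along its 58 mm width, x through its 40 mm thickness. Straight sides to 118 mm from the underside, shoulder to 127 mm, cap 28 mm across to 152 mm
- tray: fixed steel drip tray, 68 mm (x) by 340 mm (y, along the row), walls 3 mm thick and 18 mm high. Origin: centre of its underside; inner floor 5 mm above it; -x side faces the robot. The round bottle and two tins stand on its middle line with one gap of at least 135 mm between two of them, where the flat bottle goes, broad faces along the row; the other gap is much narrower
- round_bottle: loose round black bottle with a grey cap, 48 mm across and 118 mm tall, standing in the tray. Origin: centre of its underside, z up
- round_tin: loose round steel tin, 48 mm across and 95 mm tall, standing in the tray. Origin: centre of its underside, z up
- square_tin: loose square metal tin, 44 by 44 mm and 90 mm tall, with a black screw cap 22 mm across up to 104 mm, standing in the tray. Origin: centre of its underside, z up
- tank: fixed grey sheet-steel wash tank, 250 mm deep (x) by 320 mm wide (y), 124 mm tall on rubber feet, black pump housing on its -y end, brass drain cock low on its front. Origin: centre of its underside on the bench; the front (-x) faces the robot; the lid is hinged along its rear (+x) top edge
- lid (a joint): opening angle (rad) of the tank's grey steel lid: 0 shut, grows as the front edge rises, stop at 1.4; 45 degrees is 0.785. About 0.65 kg on a nearly free hinge: it falls shut from any angle when let go. The lid is 336 mm wide and reaches 262 mm forward from the hinge line; shut, its flat top lies 8 mm above the hinge line, 132 mm above the bench
- lid_handle (a point): middle of the lid's bow handle: a round steel bar 10 mm thick and 110 mm long between two posts, parallel to the hinge, near the lid's front edge. Shut, it lies 228 mm in front of the hinge line and 42 mm above the lid's top (50 mm above the hinge line). Its axes turn with the lid; y along the bar. The bar can turn between the finger pads as the lid rises
- lid_hinge (a point): middle of the hinge line at the lid's rear edge, 124 mm above the bench; y runs along the hinge. The lid turns about it
There are look-alikes about, which are no part of the job. What is shaped like the square_tin but yellow is not meant. What is shaped like the bottle but turquoise is not meant.

How it is judged:
On the way, in this order (a step that is already met when the one before it is completed fails the run):
1. the flat bottle stands upright on the tray's floor, let go and still (angle between bottle's own z axis and vertical below 0.1 rad and z of bottle in the frame of tray between 0 and 0.01 m and x of bottle in the frame of tray between -0.02 and 0.02 m and y of bottle in the frame of tray between -0.145 and 0.145 m and linear speed of bottle below 0.02 m/s and contact force between the fingers and bottle below 0.1 N), for 0.3 s.
2. the lid is lifted to over 30 degrees (value of joint lid above 0.52 rad), for 0.2 s.
At the end, for the whole second after the job is handed in: Fingers hold the lid (over 1 N) still at 45 degrees, within 6 (0.68 to 0.89 rad). The flat bottle stands upright (within 0.1 rad), let go and still on the tray's floor, within 20 mm of the tray's middle line and 145 mm of its middle; the other three in the tray are upright (all of step 1 and value of joint lid between 0.68 and 0.89 rad and velocity of joint lid between -0.05 and 0.05 rad/s and contact force between the fingers and lid above 1 N and angle between each of round_bottle, round_tin, square_tin's own z axis and vertical below 0.1 rad); the arm keeps its last pose, push and grip.
It fails at once if the round bottle or a tin in the tray is shifted by more than 25 mm or tipped (distance of any of round_bottle, round_tin, square_tin from where it was at the start of the episode above 0.025 m or angle between any of round_bottle, round_tin, square_tin's own z axis and vertical above 0.4 rad).
It fails at once if the lid is let fall (closing faster than 2 rad/s) (velocity of joint lid below -2 rad/s).
It also fails if it takes over 61 s, if anything falls off the work surface, if the arm or the gripper's body presses on something with over 40 N, if the wrist force passes 120 N, or if a joint passes its speed limit or range.

## Working session

There is one attempt and no reset: what is moved stays moved. The work goes in short steps, Python scripts to look and compute and a shell command to move; the robot and the scene stay as the last step left them, time stands still between calls to the robot, and variables do not carry over. Pictures are saved under pics/ and viewed, at most 10 in all, crops included, and the job is handed in when it is done.

```bash
mkdir -p pics
cat > h.py <<'E'
import numpy as np,cv2
from plant import ctrl,imaging
def shot(n,tag):
    c=imaging.get_calibration(n); p,d=imaging.read_camera(n)
    cv2.imwrite(f'pics/{tag}.png',p); np.savez(f'{tag}.npz',p=p,d=d,R=c['R'],t=c['t'],f=200/np.tan(np.radians(c['fovy'])/2),cx=c['cx'],cy=c['cy'])
def cloud(tag):
    z=np.load(f'{tag}.npz'); d=z['d']; v,u=np.mgrid[:400,:640]
    P=np.stack([(u-z['cx'])/z['f']*d,(v-z['cy'])/z['f']*d,d],-1)
    return (P-z['t'])@z['R'], z['p'], d
E
python3 - <<'E'
from h import *
shot('top','top0'); shot('scene','scene0')
a=cv2.imread('pics/top0.png');b=cv2.imread('pics/scene0.png')
s=ctrl.get_state();print(s['time'],s['eef_pos'],s['tcp_rot'],s['opening'])
E
```

```text
0.1 [0.28155146 0.61287007 0.24906228] [ 2.13753269e-01  9.76887091e-01 -1.00174888e-03 -3.84992107e-04] 0.9993770063579367
```

View pics/top0.png

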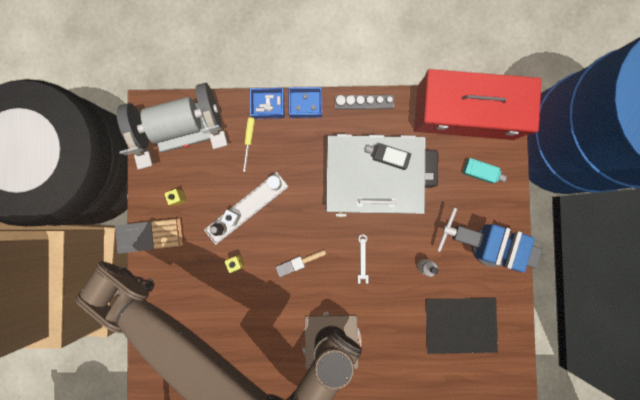

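View pics/scene0.png

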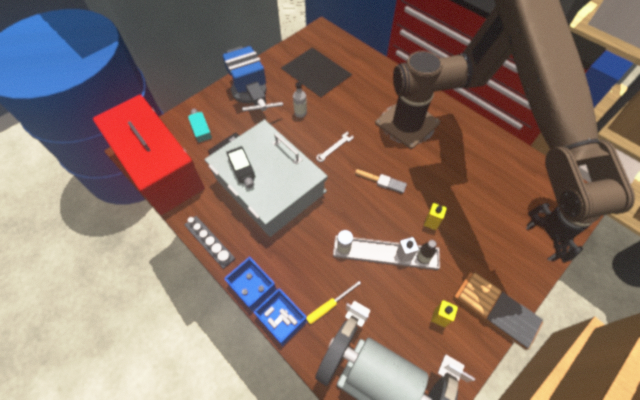

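Top view: the lid is at about (376,175), with the flat bottle on it at (390,155), cap to the left, and the handle at (376,202). The tray runs from (212,236) to (282,180). The round bottle (218,229) and square tin (230,217) are at one end and the round tin (273,182) at the other. Next I'll measure.

```bash
cat > m.py <<'E'
from h import *
X,p,d=cloud('top0')
z=X[...,2]
def reg(u0,u1,v0,v1,lo,hi):
    m=np.zeros(z.shape,bool);m[v0:v1,u0:u1]=1
    return m&(d>0)&(z>lo)&(z<hi)
def rect(n,m):
    pts=(X[m][:,:2]*1000).astype(np.float32); (c,s,a)=cv2.minAreaRect(pts)
    print(n,m.sum(),'c',np.round(c,1),'size',np.round(s,1),'ang',round(a,2),'z',np.percentile(X[m][:,2],[5,50,95]).round(4))
rect('lid',reg(315,430,130,218,.12,.14))
rect('handle',reg(350,405,192,212,.16,.19))
rect('bottle',reg(355,415,138,172,.15,.19))
rect('bot body',reg(355,415,138,172,.166,.19))
rect('bot cap',reg(355,415,138,172,.145,.165))
for lo,hi in [(.01,.03),(.0135,.022),(.03,.3)]: rect('tray',reg(200,292,168,247,lo,hi))
for n,w in dict(rt=(262,285,168,195),sq=(222,240,207,226),rb=(205,225,222,245)).items():
    rect(n,reg(*w,.06,.2))
    m=reg(*w,.085,.2); rect(n+'_top',m)
E
python3 m.py
python3 - <<'E'
from h import *
a=cv2.imread('pics/top0.png')
q=np.hstack([cv2.resize(a[165:255,195:295],None,fx=4,fy=4,interpolation=2),cv2.resize(a[125:215,320:420],None,fx=4,fy=4,interpolation=2)])
cv2.imwrite('pics/crop0.png',q)
E
```

```text
lid 6520 c [ 605.3 -161. ] size [337.7 267.8] ang 88.09 z [0.1267 0.1324 0.1377]
handle 107 c [ 506.3 -155.9] size [117.7  10.2] ang 87.05 z [0.1722 0.1777 0.1829]
bottle 726 c [ 664.3 -196.7] size [152.3  59.2] ang 70.7 z [0.1608 0.1716 0.1772]
bot body 635 c [ 664.4 -196.5] size [151.7  59.3] ang 70.81 z [0.167  0.1724 0.1774]
bot cap 88 c [ 655.6 -191. ] size [152.3  49.3] ang 58.93 z [0.1471 0.1601 0.1646]
tray 327 c [507.  301.4] size [273.3 325. ] ang 1.11 z [0.0103 0.0164 0.025 ]
tray 170 c [497.6 306.6] size [261.8 302.3] ang 76.85 z [0.0138 0.0176 0.0214]
tray 543 c [503.7 299.7] size [ 53.2 307.4] ang 38.85 z [0.0457 0.0933 0.1185]
rt 153 c [581.9 194.9] size [44.  44.2] ang 2.96 z [0.069  0.0972 0.1048]
rt_top 139 c [583.1 195.8] size [42.3 42.1] ang 1.28 z [0.0884 0.0979 0.1049]
sq 180 c [455.3 356.2] size [44.8 59.7] ang 62.68 z [0.07   0.0943 0.1089]
sq_top 157 c [462.5 352.6] size [44.6 43.5] ang 62.68 z [0.0881 0.0952 0.109 ]
rb 153 c [420.8 400. ] size [43.8 43. ] ang 89.52 z [0.0694 0.0865 0.1231]
rb_top 82 c [422.2 397.1] size [33.2 34. ] ang 13.22 z [0.0861 0.1027 0.1255]
```

View pics/crop0.png

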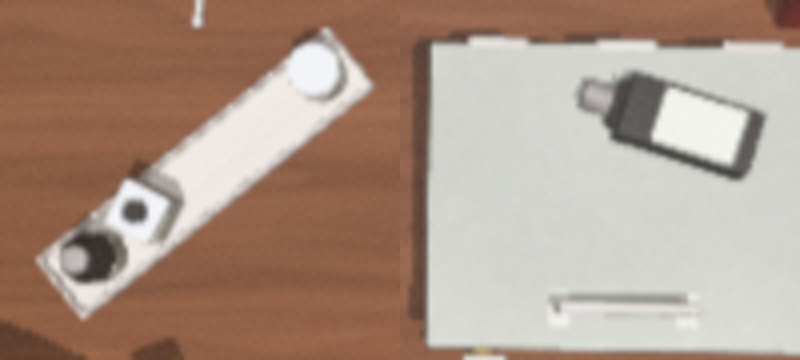

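The crop shows the tray's corners at (322,28), (373,85), (83,318) and (38,260) in crop pixels. The wide gap lies between the square tin and the round tin. The flat bottle's cap points left and slightly up. I'll compute the tray frame from the rim corners and start moving.

```bash
python3 - <<'E'
from h import *
z=np.load('top0.npz');R,t=z['R'],z['t']
def at(u,v,h):
    r=R.T@np.array([(u-z['cx'])/z['f'],(v-z['cy'])/z['f'],1]);o=-R.T@t
    return o+r*(h-o[2])/r[2]
C=np.array([at(195+a/4,165+b/4,.018)[:2] for a,b in [(322,28),(373,85),(83,318),(38,260)]])*1000
print(C.round(1),C.mean(0)); (c,s,a)=cv2.minAreaRect(C.astype(np.float32));print(c,s,a)
d=(C[3]+C[2]-C[0]-C[1]);print(np.degrees(np.arctan2(d[1],d[0])))
print(imaging.get_calibration('wrist')); print(-R.T@t)
E
cat > log.py <<'E'
import json
from plant import ctrl
s=ctrl.get_state();json.dump({k:(list(map(float,v)) if hasattr(v,'__len__') else float(v)) for k,v in s.items()},open('log.jsonl','a'));open('log.jsonl','a').write('\n')
E
python3 log.py
for i in 1 2 3 4 5; do :; done
A='x'
python3 -m handwheel '[0.106,-0.203,0.04,0,0,-0.038,0.106,-0.203,0.04,0,0,-0.038,0.106,-0.203,0.04,0,0,-0.038,0.106,-0.203,0.04,0,0,-0.038,0.106,-0.203,0.04,0,0,-0.038]' 1; python3 log.py
python3 -m handwheel '[0.106,-0.203,0,0,0,-0.038,0.106,-0.203,0,0,0,-0.038,0.106,-0.203,0,0,0,-0.038,0.106,-0.203,0,0,0,-0.038,0.106,-0.203,0,0,0,-0.038]' ; python3 log.py
python3 -m handwheel '[0.106,-0.203,0,0,0,-0.038,0.106,-0.203,0,0,0,-0.038,0.106,-0.203,0,0,0,-0.038,0.106,-0.203,0,0,0,-0.038,0.106,-0.203,0,0,0,-0.038]'; python3 log.py
python3 -m handwheel '[0.106,-0.203,0,0,0,-0.038,0.106,-0.203,0,0,0,-0.038,0.106,-0.203,0,0,0,-0.038,0.106,-0.203,0,0,0,-0.038,0.106,-0.203,0,0,0,-0.038]'; python3 log.py
python3 -m handwheel '[0.106,-0.203,0,0,0,-0.038,0.106,-0.203,0,0,0,-0.038,0.106,-0.203,0,0,0,-0.038,0.106,-0.203,0,0,0,-0.038,0.106,-0.203,0,0,0,-0.038]'; python3 log.py
python3 -m handwheel '[0,0,0,0,0,0]'; python3 log.py; tail -1 log.jsonl
```

```text
[[626.  193.4]
 [572.5 147.1]
 [363.3 415.9]
 [417.1 456.8]] [494.73217681 303.30523132]
(495.7930603027344, 303.2284240722656) (70.68162536621094, 340.611328125) 37.88923263549805
128.15675545082598
{'fovy': 61.64730101307419, 'cx': 319.493850579959, 'cy': 200.07861406725058, 'R': array([[ 0.4176734 ,  0.90859016, -0.00358448],
       [ 0.86931097, -0.39846326,  0.29244738],
       [ 0.26428653, -0.12526352, -0.9562749 ]]), 't': array([-0.67243324, -0.03786714,  0.3805286 ])}
[0.45011239 0.04272128 1.66798039]
time: 0.52
eef_pos: [0.3615, 0.4595, 0.2799]
tcp_rot: [0.358, 0.934, -0.001, -0.0]
contact_force: [0.5, 0.6, -0.1]
opening: 0.999
finger_force: 0.0
time: 0.93
eef_pos: [0.441, 0.3072, 0.2799]
tcp_rot: [0.493, 0.87, -0.0, -0.0]
contact_force: [0.6, 0.1, -0.0]
opening: 1.0
finger_force: 0.0
time: 1.35
eef_pos: [0.5205, 0.1549, 0.2799]
tcp_rot: [0.617, 0.787, -0.0, -0.0]
contact_force: [0.1, 0.2, 1.0]
opening: 0.998
finger_force: 0.0
time: 1.77
eef_pos: [0.6001, 0.0027, 0.2797]
tcp_rot: [0.727, 0.687, -0.0, -0.0]
contact_force: [1.2, -0.1, 0.3]
opening: 0.995
finger_force: 0.0
ti
[... 428 characters left out ...]
, -0.0070072373773483595], "dq": [0.0542002226579082, -0.04696746561625963, 0.0636865022515976, 0.04636504976654139, 0.04101246102283464, -0.030039706664448072], "joint_efforts": [-0.4028627369552851, -41.91830277442932, -30.97011923789978, -0.0258187938015908, -0.10058440966531634, 0.10168136330321431], "eef_pos": [0.6804172654165239, -0.15361604587344482, 0.2785280026458598], "tcp_rot": [0.8219937643175774, 0.5694955431846307, -0.0008683717030258637, 0.0005688993291797851], "contact_force": [-0.6897589712332836, 0.5164053058864857, -0.30825826370915677], "wrist_torque": [-0.01675165671938219, -0.0002953955219710813, -0.011811115897775757], "finger_force": 0.0, "opening": 0.999041915863648}
```

```bash
python3 -m handwheel '[0,0.005,-0.06,-0.061,0.021,0.007,0,0.005,-0.06,-0.061,0.021,0.007,0,0.005,-0.06,-0.061,0.021,0,0,0.005,-0.06,-0.061,0.021,0,0,0.005,-0.06,-0.061,0.021,0]' | grep -v force; python3 log.py
python3 -m handwheel '[0,0.005,-0.06,-0.061,0.021,0,0,0,0,0,0,0]'; python3 log.py
python3 - <<'E'
from h import *
from scipy.optimize import least_squares
from scipy.spatial.transform import Rotation as Ro
import json
L=[json.loads(l) for l in open('log.jsonl')]
Q=np.array([l['qpos'] for l in L]);P=np.array([l['eef_pos'] for l in L]);print(Q[-1].round(3))
def fk(q,p):
    a1,d1,L2,a3,L3,d6=p
    Rz=lambda a:Ro.from_euler('z',a);Ry=lambda a:Ro.from_euler('y',a)
    R=Rz(q[0]);x=R.apply([a1,0,d1]);R=R*Ry(q[1]);x=x+R.apply([0,0,L2]);R=R*Ry(q[2]);x=x+R.apply([a3,0,L3]);R=R*Rz(q[3])*Ry(q[4]);x=x+R.apply([0,0,d6]);R=R*Rz(q[5]);return x,R
r=least_squares(lambda p:np.concatenate([(fk(q,p)[0]-x) for q,x in zip(Q,P)]+[1e-3*(p-[0,.3,.5,0,.5,.2])]),[0,.3,.5,0,.5,.2])
print(r.x.round(3),np.abs(r.fun).max()); print(fk(Q[-1],r.x)[1].as_quat(),L[-1]['tcp_rot'])
R=Ro.from_quat(L[-1]['tcp_rot']).as_matrix();print(R.round(3),P[-1])
shot('wrist','w1')
E
```

```text
time: 2.68
eef_pos: [0.6793, -0.1438, 0.2352]
tcp_rot: [0.787, 0.563, -0.205, 0.148]
opening: 0.999
time: 2.85
eef_pos: [0.6777, -0.14, 0.2202]
tcp_rot: [0.774, 0.557, -0.246, 0.172]
contact_force: [0.1, -0.2, -1.5]
opening: 0.999
finger_force: 0.0
[-0.162  0.444  1.506 -0.615  1.359  0.346]
[0.238 0.185 0.427 0.196 0.375 0.041] 0.10023778715900018
[ 0.15335366  0.94147281 -0.29552552 -0.0526904 ] [0.7741592201552877, 0.5572843897027095, -0.24622584070815468, 0.1717103555694817]
[[ 0.258  0.947 -0.19 ]
 [ 0.778 -0.32  -0.54 ]
 [-0.573 -0.009 -0.82 ]] [ 0.67767547 -0.13998338  0.22022098]
```

View pics/w1.png

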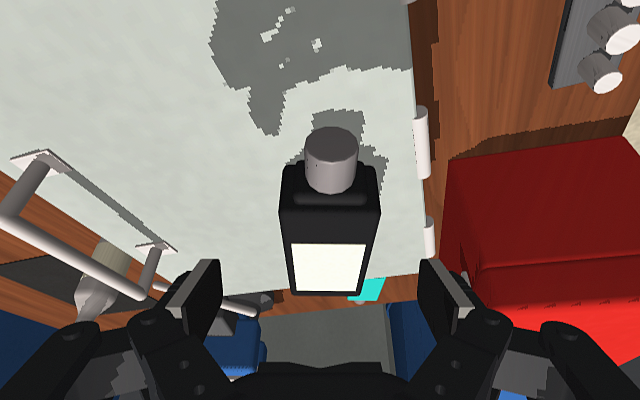

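The wrist view shows the bottle (columns 278–380, cap at 331,160) between the open fingers, nearly centred and aligned. I'll refine its position from this depth image and fix the kinematic model.

```bash
cat > kin.py <<'E'
from h import *
from scipy.optimize import least_squares
from scipy.spatial.transform import Rotation as Ro
import json,itertools
L=[json.loads(l) for l in open('log.jsonl')]
Q=np.array([l['qpos'] for l in L]);P=np.array([l['eef_pos'] for l in L]);T=[Ro.from_quat(l['tcp_rot']) for l in L]
Rz=lambda a:Ro.from_euler('z',a);Ry=lambda a:Ro.from_euler('y',a)
def fk(q,p,s,o=0):
    a1,d1,L2,a3,L3,d6=p[:6]
    R=Rz(q[0]);x=R.apply([a1,0,d1]);R=R*Ry(q[1]);x=x+R.apply([0,0,L2]);R=R*Ry(q[2]);x=x+R.apply([a3,0,L3]);R=R*Rz(s[0]*q[3])*Ry(q[4]);x=x+R.apply([0,0,d6]);R=R*Rz(s[1]*q[5]+o);return x,R
p0=np.array([0,.3,.5,0,.5,.2])
def fit():
    best=None
    for s in itertools.product([1,-1],[1,-1]):
      for o in [0,np.pi/2,np.pi,-np.pi/2]:
        e=max((fk(q,p0,s,o)[1].inv()*t).magnitude() for q,t in zip(Q,T))
        if best is None or e<best[0]: best=(e,s,o)
    _,s,o=best
    r=least_squares(lambda p:np.concatenate([(fk(q,p,s)[0]-x) for q,x in zip(Q,P)]+[1e-3*(p-p0)]),p0)
    return r.x,s,o,best[0],np.abs(r.fun[:-6]).max()
LO=[-2.77,-.9,.21,-1.53,.24,-2.84];HI=[2.77,2.22,2.48,4.67,2.81,2.84]
def ik(x,R,M,q0):
    p,s,o=M
    def f(q):
        X,r=fk(q,p,s,o);return np.concatenate([(X-x)*5,(r.inv()*R).as_rotvec()])
    return min((least_squares(f,np.clip(q,np.array(LO)+1e-3,np.array(HI)-1e-3),bounds=(LO,HI)) for q in q0),key=lambda r:r.cost)
E
python3 - <<'E'
from kin import *
p,s,o,e1,e2=fit();print(p.round(3),s,o,e1,e2)
X,pp,d=cloud('w1');v,u=np.mgrid[:400,:640]
m=(d>0)&(u>270)&(u<390)&(v>115)&(v<300)&(X[...,2]>.145)&(X[...,2]<.2)
(c,sz,a)=cv2.minAreaRect((X[m][:,:2]*1000).astype(np.float32));print(c,sz,a,np.percentile(X[m][:,2],[50,90,98]))
mb=m&(X[...,2]>.168);(c2,sz,a2)=cv2.minAreaRect((X[mb][:,:2]*1000).astype(np.float32));print(c2,sz,a2)
h=np.radians(38)
for tl in (0,20,35,45,60):
    t=np.radians(tl);zt=np.array([np.cos(t)*np.cos(h),np.cos(t)*np.sin(h),-np.sin(t)]);yt=np.array([np.sin(h),-np.cos(h),0])
    R=Ro.from_matrix(np.stack([np.cross(yt,zt),yt,zt],1))
    r=ik(np.array([.5205,.2743,.09]),R,(p,s,o),[Q[-1],[.5,.3,2,3.1,.5,-2.8],[.5,.3,2,3.1,.5,0],[.5,.3,2,1.5,.5,-1],[.5,.3,1.6,0,.5,0]])
    print(tl,r.cost,r.x.round(2))
E
```

```text
[0.238 0.185 0.427 0.196 0.375 0.041] (1, 1) 1.5707963267948966 4.844261418870132e-16 0.10023778715900018
(663.3321533203125, -196.1931915283203) (150.61376953125, 58.16957092285156) 71.02147674560547 [0.17148923 0.17315944 0.17351709]
(658.5507202148438, -209.77609252929688) (121.79985809326172, 57.93225860595703) 70.88465881347656
0 4.053408457454596e-30 [ 0.47  0.7   1.88  2.92  1.02 -1.45]
20 1.7430628961676678e-30 [ 0.47  0.66  1.88  2.84  0.63 -1.39]
35 5.943804994367885e-30 [ 0.47  0.63  1.87  2.67  0.35 -1.24]
45 0.0015239731841809006 [ 0.47  0.63  1.87  2.35  0.24 -0.93]
60 0.00047831710952825747 [0.48 0.59 1.84 0.45 0.24 0.97]
```

```bash
cat >> kin.py <<'E'
def chain(q,s,o):
    R=Rz(q[0]);A=[R.as_matrix()];R=R*Ry(q[1]);A.append(R.as_matrix());R=R*Ry(q[2]);A.append(R.as_matrix());R=R*Rz(s[0]*q[3]);A.append(R.as_matrix());R=R*Ry(q[4]);A.append(R.as_matrix());R=R*Rz(s[1]*q[5]+o);A.append(R.as_matrix());return np.hstack(A),R
E
python3 - <<'E'
from kin import *
for s,o in [((a,b),c) for a in(1,-1) for b in (1,-1) for c in (0,np.pi/2,np.pi,-np.pi/2)]:
    e=[(chain(q,s,o)[1].inv()*t).magnitude() for q,t in zip(Q,T)]
    if max(e)<2.5: print(s,o,np.round(e,3))
print(Q.round(3));print(P.round(3))
E
```

```text
(1, 1) 0 [1.571 1.571 1.571 1.571 1.571 1.571 1.571 1.571 1.571]
(1, 1) 1.5707963267948966 [0. 0. 0. 0. 0. 0. 0. 0. 0.]
(1, 1) 3.141592653589793 [1.571 1.571 1.571 1.571 1.571 1.571 1.571 1.571 1.571]
(1, -1) 0 [1.271 1.354 1.329 1.292 1.356 1.558 1.557 2.145 2.264]
(1, -1) 1.5707963267948966 [0.3   0.217 0.242 0.278 0.215 0.013 0.014 0.575 0.693]
(1, -1) 3.141592653589793 [1.871 1.787 1.812 1.849 1.786 1.584 1.585 0.996 0.878]
(-1, 1) 0 [1.571 1.571 1.571 1.571 1.571 1.571 1.57  1.607 1.691]
(-1, 1) 1.5707963267948966 [0.    0.    0.    0.    0.    0.    0.004 1.044 1.23 ]
(-1, 1) 3.141592653589793 [1.571 1.571 1.571 1.571 1.571 1.571 1.572 2.02  2.113]
(-1, -1) 0 [1.271 1.354 1.329 1.292 1.356 1.558 1.556 2.059 2.192]
(-1, -1) 1.5707963267948966 [0.3   0.217 0.242 0.278 0.215 0.013 0.016 1.056 1.255]
(-1, -1) 3.141592653589793 [1.871 1.788 1.812 1.849 1.786 1.584 1.586 1.572 1.625]
[[ 0.99   0.287  1.578  0.     1.279 -0.15 ]
 [ 0.731  0.067  1.773 -0.     1.303 -0.108]
 [ 0.42  -0.041  1.882 -0.     1.301 -0.121]
 [ 0.102 -0.028  1.869  0.     1.301 -0.139]
 [-0.164  0.102  1.736  0.     1.305 -0.107]
 [-0.362  0.313  1.49   0.     1.34  -0.007]
 [-0.367  0.317  1.487 -0.002  1.338 -0.007]
 [-0.193  0.409  1.502 -0.522  1.338  0.287]
 [-0.162  0.444  1.506 -0.615  1.359  0.346]]
[[ 0.282  0.613  0.249]
 [ 0.361  0.46   0.28 ]
 [ 0.441  0.307  0.28 ]
 [ 0.521  0.155  0.28 ]
 [ 0.6    0.003  0.28 ]
 [ 0.68  -0.149  0.279]
 [ 0.68  -0.154  0.279]
 [ 0.679 -0.144  0.235]
 [ 0.678 -0.14   0.22 ]]
```

```bash
cat >> kin.py <<'E'
S=(1,1);O=np.pi/2;IDX=[0,1,2,5,6,8,14]  # x,y,z link1; z link2; x,z link3; z link5
def fit2():
    A=[chain(q,S,O)[0] for q in Q];A=np.vstack(A)[:,[0,1,2,5,6,8,14]];b=P.ravel()
    v0=np.array([0,.1,.3,.45,0,.4,.2]);n=np.linalg.lstsq(np.vstack([A,1e-3*np.eye(7)]),np.concatenate([b-A@v0,np.zeros(7)]),rcond=None)[0]
    return v0+n,np.abs(A@(v0+n)-b).max()
def ik2(x,R,v,q0):
    def f(q):
        M,r=chain(q,S,O);return np.concatenate([(M[:,IDX]@v-x)*5,(r.inv()*R).as_rotvec()])
    return sorted((least_squares(f,np.clip(q,np.array(LO)+1e-3,np.array(HI)-1e-3),bounds=(LO,HI)) for q in q0),key=lambda r:r.cost)[0]
def tool(h,t): # heading deg, tilt below horizontal deg
    h,t=np.radians([h,t]);zt=np.array([np.cos(t)*np.cos(h),np.cos(t)*np.sin(h),-np.sin(t)]);yt=np.array([np.sin(h),-np.cos(h),0])
    return Ro.from_matrix(np.stack([np.cross(yt,zt),yt,zt],1))
S0=[[.3,.3,2,3.1,.5,-1.5],[.3,.3,2,3.1,.5,0],[.3,.3,2,1.5,.5,-1],[.3,.3,2,1.5,.5,1],[.3,.3,1.6,0,.5,0],[.3,.3,1.6,-1,.5,0]]
E
python3 - <<'E'
from kin import *
v,e=fit2();print(v.round(3),e)
for h in (38,218):
  for tl in (0,20,35,45,60):
    r=ik2(np.array([.5205,.2743,.085]),tool(h,tl),v,S0); print(h,tl,r.cost,r.x.round(2))
  # lid at 45: handle
E
```

```text
[0.    0.101 0.24  0.443 0.021 0.572 0.23 ] 8.201223004600244e-07
38 0 1.2534804302072522e-27 [ 0.09  0.46  2.37  2.55  1.31 -1.4 ]
38 20 2.2668195445437766e-31 [ 0.11  0.23  2.4   2.39  0.81 -1.21]
38 35 1.2281039920740171e-27 [ 0.15  0.12  2.35  2.05  0.47 -0.84]
38 45 4.030971373602485e-31 [ 0.18  0.1   2.3   1.5   0.34 -0.28]
38 60 4.0239402848580125e-28 [0.23 0.11 2.18 0.55 0.42 0.68]
218 0 8.175572613923815e-30 [ 0.41  1.04  1.22 -0.38  2.41 -1.86]
218 20 1.5054031410302829e-30 [ 0.41  0.89  1.31 -0.29  2.13 -1.82]
218 35 8.67592921347562e-30 [ 0.4   0.77  1.4  -0.23  1.9  -1.8 ]
218 45 1.2412948203049603e-22 [ 0.39  0.68  1.48 -0.2   1.74 -1.8 ]
218 60 1.8803395512626791e-25 [ 0.37  0.55  1.61 -0.15  1.49 -1.81]
```

```bash
cat >> kin.py <<'E'
def path(q,wps,v,n=15,show=True):
    M,R=chain(q,S,O);x=M[:,IDX]@v
    for X,Rn in wps:
        rv=(Rn*R.inv()).as_rotvec()
        for i in range(1,n+1):
            f=i/n;r=ik2(x+(X-x)*f,Ro.from_rotvec(rv*f)*R,v,[q]);dj=np.abs(r.x-q).max();q=r.x
            if show and (r.cost>1e-8 or i%5==0 or dj>.4): print(i,'cost %.1e'%r.cost,'dj %.2f'%dj,q.round(2))
        x,R=X,Rn
    return q
E
python3 - <<'E'
from kin import *
v,e=fit2();q=Q[-1];R0=T[-1]
w0=[(np.array([.6646,-.1924,.159]),R0),(np.array([.6646,-.1924,.32]),R0)]
for h in (38,218):
    print(h);k=np.array([.947,-.32,0]);R1=Ro.from_rotvec(k*np.pi/2)*R0
    zt=R1.as_matrix()[:,2];print('stood heading',np.degrees(np.arctan2(zt[1],zt[0])))
    if h==38: path(q,w0+[(np.array([.5205,.2743,.30]),tool(h,35)),(np.array([.5205,.2743,.09]),tool(h,35))],v)
    else: path(q,w0+[(np.array([.62,.05,.32]),R1),(np.array([.5205,.2743,.30]),Ro.from_euler('z',147,degrees=True)*R1),(np.array([.5205,.2743,.09]),tool(h,35))],v)
E
```

```text
38
stood heading 71.81174211439748
5 cost 2.1e-30 dj 0.01 [-0.19  0.46  1.53 -0.62  1.32  0.35]
10 cost 3.7e-31 dj 0.01 [-0.21  0.47  1.55 -0.64  1.28  0.35]
15 cost 6.0e-31 dj 0.01 [-0.24  0.49  1.57 -0.65  1.23  0.35]
5 cost 3.9e-29 dj 0.01 [-0.24  0.43  1.54 -0.63  1.3   0.3 ]
10 cost 4.5e-26 dj 0.01 [-0.24  0.38  1.5  -0.62  1.37  0.25]
15 cost 1.8e-24 dj 0.01 [-0.24  0.35  1.45 -0.61  1.44  0.2 ]
5 cost 4.7e-31 dj 0.10 [-0.18  0.1   1.68 -0.12  1.3   0.36]
10 cost 4.6e-30 dj 0.10 [-0.09 -0.15  1.98  0.35  0.99  0.47]
15 cost 6.9e-22 dj 0.18 [ 0.15 -0.31  2.25  0.98  0.51  0.34]
5 cost 6.1e-29 dj 0.07 [ 0.15 -0.2   2.31  1.27  0.43  0.02]
10 cost 5.2e-31 dj 0.09 [ 0.15 -0.06  2.35  1.65  0.42 -0.4 ]
15 cost 1.5e-30 dj 0.07 [ 0.15  0.11  2.35  2.02  0.46 -0.81]
218
stood heading 71.81174211439748
5 cost 2.1e-30 dj 0.01 [-0.19  0.46  1.53 -0.62  1.32  0.35]
10 cost 3.7e-31 dj 0.01 [-0.21  0.47  1.55 -0.64  1.28  0.35]
15 cost 6.0e-31 dj 0.01 [-0.24  0.49  1.57 -0.65  1.23  0.35]
5 cost 3.9e-29 dj 0.01 [-0.24  0.43  1.54 -0.63  1.3   0.3 ]
10 cost 4.5e-26 dj 0.01 [-0.24  0.38  1.5  -0.62  1.37  0.25]
15 cost 1.8e-24 dj 0.01 [-0.24  0.35  1.45 -0.61  1.44  0.2 ]
5 cost 7.3e-18 dj 0.11 [-0.29  0.22  1.53 -0.09  1.4   0.04]
10 cost 2.1e-31 dj 0.11 [-0.37  0.13  1.67  0.44  1.39 -0.14]
15 cost 1.8e-30 dj 0.10 [-0.4   0.09  1.85  0.97  1.42 -0.36]
5 cost 2.5e-31 dj 0.08 [-0.2   0.33  1.58  0.69  1.9  -0.75]
10 cost 5.3e-18 dj 0.12 [ 0.09  0.5   1.38  0.27  2.19 -1.26]
15 cost 5.1e-31 dj 0.13 [ 0.4   0.54  1.33 -0.28  2.19 -1.9 ]
5 cost 4.8e-27 dj 0.02 [ 0.4   0.6   1.38 -0.26  2.09 -1.86]
10 cost 1.0e-24 dj 0.02 [ 0.4   0.67  1.4  -0.24  2.   -1.83]
15 cost 2.3e-23 dj 0.02 [ 0.4   0.76  1.4  -0.23  1.91 -1.8 ]
```

```bash
python3 -m handwheel '[0.007,-0.08,0,0,0,0,-0.024,-0.067,-0.102,0,0,0,-0.024,-0.067,-0.102,0,0,0,-0.024,-0.067,-0.102,0,0,0,-0.024,-0.067,-0.102,0,0,0]'
python3 -m handwheel '[0,0,0,0,0,0]'; python3 log.py
```

```text
time: 3.32
eef_pos: [0.6664, -0.1984, 0.1672]
tcp_rot: [0.777, 0.554, -0.242, 0.175]
contact_force: [0.7, -0.0, 0.4]
opening: 1.0
finger_force: 0.0
time: 3.4
eef_pos: [0.6638, -0.199, 0.1632]
tcp_rot: [0.777, 0.554, -0.244, 0.172]
contact_force: [-1.6, 0.2, -0.4]
opening: 1.0
finger_force: 0.0
```

```bash
python3 -m handwheel '[0,0.035,-0.03,0,0,0,0,0,0,0,0,0]'
python3 -m handwheel '[0,0,0,0,0,0,0,0,0,0,0,0,0,0,0,0,0,0,0,0,0,0,0,0,0,0,0,0,0,0]' 0 50
python3 -m handwheel '[0,0,0,0,0,0,0,0,0,0,0,0,0,0,0,0,0,0]'
```

```text
time: 3.57
eef_pos: [0.6665, -0.1906, 0.1619]
tcp_rot: [0.777, 0.554, -0.242, 0.175]
contact_force: [-0.4, -0.0, -0.0]
opening: 0.997
finger_force: 0.0
time: 3.98
eef_pos: [0.6671, -0.1898, 0.1625]
tcp_rot: [0.776, 0.555, -0.242, 0.176]
contact_force: [1.2, 3.5, 5.5]
opening: 0.668
finger_force: 55.8
time: 4.23
eef_pos: [0.6671, -0.1898, 0.1624]
tcp_rot: [0.776, 0.555, -0.242, 0.176]
contact_force: [1.5, 4.6, 6.2]
opening: 0.668
finger_force: 55.9
```

```bash
python3 -m handwheel '[0,0,0.1,0,0,0,0,0,0.2,0,0,0,0,0,0.25,0,0,0,0,0,0.25,0,0,0,0,0,0.25,0,0,0]'
python3 -m handwheel '[0,0,0,0,0,0]'; python3 log.py
python3 - <<'E'
from kin import *
v,e=fit2();R0=T[-1];rv=(tool(38,35)*R0.inv()).as_rotvec();D=(np.array([.512,.268,.30])-P[-1])
print('ang',np.degrees(np.linalg.norm(rv)),'rv u',rv/(np.pi/2),'d u',D/.15)
path(Q[-1],[(np.array([.512,.268,.30]),tool(38,35))],v,20)
shot('scene','sc1')
E
```

```text
time: 4.65
eef_pos: [0.665, -0.1903, 0.3183]
tcp_rot: [0.776, 0.555, -0.244, 0.173]
contact_force: [0.7, -0.0, -1.2]
opening: 0.671
finger_force: 55.0
time: 4.73
eef_pos: [0.6682, -0.1916, 0.3295]
tcp_rot: [0.777, 0.553, -0.239, 0.181]
contact_force: [0.9, -0.7, 0.1]
opening: 0.674
finger_force: 55.2
ang 94.28997383861719 rv u [ 0.82739179 -0.57832209 -0.28030558] d u [-1.04111846  3.06393332 -0.19670101]
5 cost 1.3e-18 dj 0.07 [-0.19  0.15  1.62 -0.25  1.34  0.33]
10 cost 3.4e-31 dj 0.07 [-0.15 -0.05  1.83  0.11  1.16  0.43]
15 cost 2.4e-31 dj 0.08 [-0.05 -0.23  2.07  0.47  0.9   0.47]
20 cost 7.2e-25 dj 0.14 [ 0.14 -0.33  2.28  0.98  0.52  0.34]
```

```bash
python3 -m handwheel '[-0.052,0.153,-0.01,0.0414,-0.0289,-0.014,-0.052,0.153,-0.01,0.0414,-0.0289,-0.014,-0.052,0.153,-0.01,0.0414,-0.0289,-0.014,-0.052,0.153,-0.01,0.0414,-0.0289,-0.014,-0.052,0.153,-0.01,0.0414,-0.0289,-0.014]' | head -3
python3 -m handwheel '[-0.052,0.153,-0.01,0.0414,-0.0289,-0.014,-0.052,0.153,-0.01,0.0414,-0.0289,-0.014,-0.052,0.153,-0.01,0.0414,-0.0289,-0.014,-0.052,0.153,-0.01,0.0414,-0.0289,-0.014,-0.052,0.153,-0.01,0.0414,-0.0289,-0.014]' | head -3
python3 -m handwheel '[-0.052,0.153,-0.01,0.0414,-0.0289,-0.014,-0.052,0.153,-0.01,0.0414,-0.0289,-0.014,-0.052,0.153,-0.01,0.0414,-0.0289,-0.014,-0.052,0.153,-0.01,0.0414,-0.0289,-0.014,-0.052,0.153,-0.01,0.0414,-0.0289,-0.014]' | head -3
python3 -m handwheel '[-0.052,0.153,-0.01,0.0414,-0.0289,-0.014,-0.052,0.153,-0.01,0.0414,-0.0289,-0.014,-0.052,0.153,-0.01,0.0414,-0.0289,-0.014,-0.052,0.153,-0.01,0.0414,-0.0289,-0.014,-0.052,0.153,-0.01,0.0414,-0.0289,-0.014]' | head -3
python3 -m handwheel '[0,0,0,0,0,0,0,0,0,0,0,0]'; python3 log.py
cat > go.py <<'E'
from kin import *
import sys
h,t,x,y,z=map(float,sys.argv[1:6]);R=tool(h,t)
s=ctrl.get_state();R0=Ro.from_quat(s['tcp_rot']);rv=(R*R0.inv()).as_rotvec();D=np.array([x,y,z])-s['eef_pos']
print('deg',np.degrees(rv).round(2),'rv u',(rv/(np.pi/2)).round(4),'d u',(D/.15).round(3),'q',s['qpos'].round(2))
E
python3 go.py 38 35 .512 .268 .2
python3 -c "
from h import *
shot('wrist','w2');shot('scene','sc2')
a=cv2.imread('pics/sc2.png');cv2.imwrite('pics/v2.png',np.hstack([cv2.resize(a[150:330,310:490],(500,500),interpolation=2)]))"
```

```text
time: 5.2
eef_pos: [0.6256, -0.0745, 0.3077]
tcp_rot: [0.846, 0.52, -0.071, 0.092]
time: 5.62
eef_pos: [0.5864, 0.04, 0.3004]
tcp_rot: [0.88, 0.463, 0.105, 0.009]
time: 6.03
eef_pos: [0.5472, 0.1544, 0.2926]
tcp_rot: [0.877, 0.387, 0.275, -0.075]
time: 6.45
eef_pos: [0.5081, 0.2688, 0.2849]
tcp_rot: [0.837, 0.294, 0.435, -0.155]
time: 6.62
eef_pos: [0.5074, 0.2691, 0.2838]
tcp_rot: [0.837, 0.297, 0.432, -0.155]
contact_force: [-0.2, -0.2, -3.4]
opening: 0.669
finger_force: 55.2
deg [ 0.07 -0.34 -1.09] rv u [ 0.0007 -0.0038 -0.0122] d u [ 0.03  -0.007 -0.558] q [ 0.13 -0.32  2.3   1.03  0.52  0.27]
```

View pics/sc2.png

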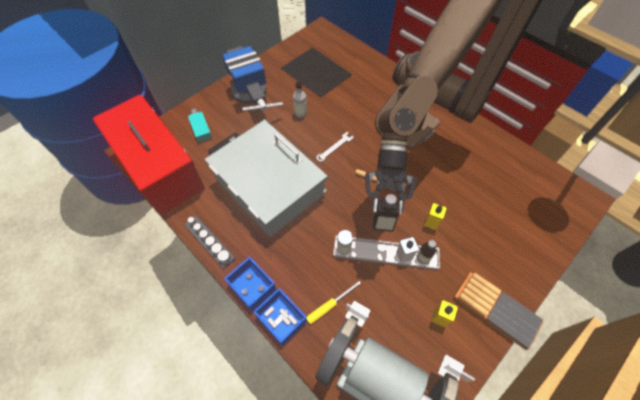

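View pics/w2.png

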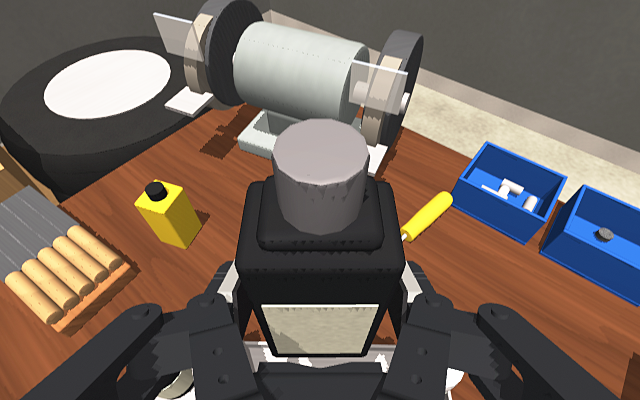

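The bottle is held upright and centred in the wrist view (cap at 320,170, label face at 320,330). I'll measure its tilt and position from depth: front-face plane, cap top and centre.

Run:
```python
from kin import *
X,p,d=cloud('w2')
def pl(n,u0,u1,v0,v1):
    q=X[v0:v1,u0:u1].reshape(-1,3);q=q[d[v0:v1,u0:u1].ravel()>0];c=np.median(q,0);q=q[np.linalg.norm(q-c,axis=1)<.04]
    c=q.mean(0);w=np.linalg.svd(q-c,full_matrices=False);n_=w[2][2];print(n,len(q),c.round(4),'normal',n_.round(3),'rms',(w[1][2]/len(q)**.5).round(5))
pl('label',270,370,312,345);pl('face',250,390,285,345);pl('captop',285,355,130,155)
```

```text
label 3291 [0.4984 0.2614 0.259 ] normal [ 0.774  0.633 -0.009] rms 0.00023
face 7219 [0.4988 0.2618 0.2784] normal [ 0.774  0.633 -0.024] rms 0.00042
captop 1742 [0.517  0.2764 0.351 ] normal [0.027 0.014 1.   ] rms 0.0004
```

```bash
python3 -m handwheel '[0.04,0,-0.1,0.0117,-0.015,-0.012,0,0,-0.2,0,0,0,0,0,-0.2,0,0,0,0,0,-0.2,0,0,0,0,0,-0.2,0,0,0]'
python3 -m handwheel '[0,0,-0.1,0,0,0,0,0,0,0,0,0,0,0,0,0,0,0]'; python3 log.py; python3 go.py 38 35 .5134 .2691 .091
python3 - <<'E'
from h import *
shot('wrist','w3');shot('top','t3')
E
```

```text
time: 7.13
eef_pos: [0.5175, 0.2673, 0.1528]
tcp_rot: [0.832, 0.285, 0.451, -0.153]
contact_force: [0.9, 0.6, -3.0]
opening: 0.669
finger_force: 55.3
time: 7.38
eef_pos: [0.5167, 0.2677, 0.1375]
tcp_rot: [0.833, 0.285, 0.449, -0.154]
contact_force: [-0.1, -0.2, -2.1]
opening: 0.668
finger_force: 55.1
deg [-1.07  1.29  0.23] rv u [-0.0119  0.0143  0.0026] d u [-0.022  0.009 -0.31 ] q [ 0.13 -0.02  2.38  1.85  0.45 -0.62]
```

View pics/w3.png

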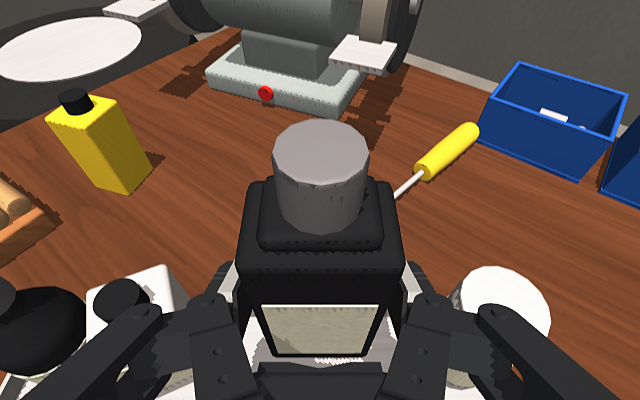

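The bottle is between the square tin (left, about 130,300) and the round tin (right, 505,300), with clearance on both sides. I'll measure all three in the tray frame.

Run:
```python
from kin import *
X,p,d=cloud('w3');h=np.radians(38)
ux=np.array([np.cos(h),np.sin(h)]);uy=np.array([-np.sin(h),np.cos(h)])
x=(X[...,:2]-[.4955,.303])@ux*1000;y=(X[...,:2]-[.4955,.303])@uy*1000;z=X[...,2]*1000
v,u=np.mgrid[:400,:640]
for n,m in dict(sq=(u>85)&(u<200)&(v>255)&(z>86)&(z<94),rt=(u>440)&(v>260)&(z>91)&(z<99),cap=(u>270)&(u<372)&(v<170)&(v>115)&(z>195)&(z<212),lab=(u>270)&(u<370)&(v>312)&(v<345)).items():
    m=m&(d>0); print(n,m.sum(),'x',np.percentile(x[m],[2,50,98]).round(1),'y',np.percentile(y[m],[2,50,98]).round(1),'z',np.median(z[m]).round(1))
    q=X[m];w=np.linalg.svd(q-q.mean(0),full_matrices=False);print(w[2][2].round(3))
```

```text
sq 1869 x [-11.9  10.8  26.1] y [38.8 54.1 85.4] z 92.3
[ 0.015 -0.007  1.   ]
rt 3231 x [-10.9   6.5  21.1] y [-158.1 -141.4 -116.8] z 97.7
[ 0.002 -0.004 -1.   ]
cap 4206 x [-5.6  2.4 13.9] y [-53.8 -41.3 -28.9] z 205.2
[-0.017 -0.018  1.   ]
lab 3152 x [-16.7 -16.  -15. ] y [-63.5 -41.3 -19.3] z 112.9
[0.788 0.615 0.026]
```

```bash
python3 -m handwheel '[-0.012,-0.01,-0.1,-0.01,0.013,0,0,0,-0.1,0,0,0,0,0,-0.08,0,0,0,0,0,0,0,0,0,0,0,0,0,0,0]'
python3 -m handwheel '[0,0,-0.015,0,0,0,0,0,-0.015,0,0,0]'|grep -v rot
python3 log.py; python3 -c "
from h import *
shot('wrist','w4');X,p,d=cloud('w4');q=X[120:165,290:350].reshape(-1,3);q=q[q[:,2]>.12];print(np.median(q,0))"
```

```text
time: 7.9
eef_pos: [0.5151, 0.2672, 0.0976]
tcp_rot: [0.837, 0.287, 0.44, -0.151]
contact_force: [0.8, 0.3, -3.0]
opening: 0.669
finger_force: 55.1
time: 8.07
eef_pos: [0.5155, 0.2674, 0.0937]
contact_force: [-0.1, -0.3, -1.9]
opening: 0.672
finger_force: 55.1
[0.5240035  0.27392769 0.16114688]
```

```bash
for i in 1; do python3 -m handwheel '[0,0,-0.012,0,0,0,0,0,0,0,0,0]'|grep -E 'eef|contact'; done
python3 -m handwheel '[0,0,-0.01,0,0,0,0,0,0,0,0,0]'|grep -E 'eef|contact'
python3 -m handwheel '[0,0,-0.008,0,0,0,0,0,0,0,0,0]'|grep -E 'eef|contact'
```

```text
eef_pos: [0.5143, 0.2671, 0.09]
contact_force: [-0.1, 0.3, -2.6]
eef_pos: [0.5141, 0.2671, 0.0881]
contact_force: [-0.0, 0.4, -3.1]
eef_pos: [0.5145, 0.2673, 0.0874]
contact_force: [0.1, -0.1, -0.7]
```

```bash
python3 -m handwheel '[0,0,-0.006,0,0,0,0,0,0,0,0,0]'|grep -E 'eef|contact'
python3 -m handwheel '[0,0,0,0,0,0,0,0,0,0,0,0,0,0,0,0,0,0,0,0,0,0,0,0]' 0.8 20
python3 - <<'E'
from h import *
shot('wrist','w5');X,p,d=cloud('w5')
q=X[120:165,290:350].reshape(-1,3);q=q[q[:,2]>.12];print(np.median(q,0),np.linalg.svd(q-q.mean(0),full_matrices=False)[2][2])
q=X[312:345,270:370].reshape(-1,3);print(np.median(q,0),np.linalg.svd(q-q.mean(0),full_matrices=False)[2][2])
E
```

```text
eef_pos: [0.5148, 0.2676, 0.0874]
contact_force: [-2.6, -0.6, 3.8]
time: 9.12
eef_pos: [0.5143, 0.2671, 0.0863]
tcp_rot: [0.838, 0.287, 0.439, -0.151]
contact_force: [0.4, 0.1, -0.1]
opening: 0.799
finger_force: 0.0
[0.52227638 0.27316543 0.15471499] [-0.38807449 -0.29654183 -0.8726174 ]
[0.50582231 0.26000935 0.06056853] [0.77841154 0.61298196 0.13538313]
```

View pics/w5.png

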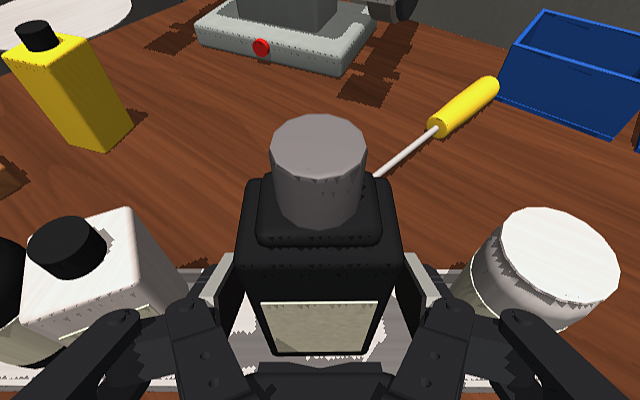

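The bottle stands free between the open pads with both neighbours in place. I'll retract along the tool axis and plan the approach to the lid.

```bash
python3 -m handwheel '[-0.05,-0.04,0.045,0,0,0,-0.11,-0.086,0.098,0,0,0,-0.11,-0.086,0.098,0,0,0,-0.11,-0.086,0.098,0,0,0,-0.11,-0.086,0.098,0,0,0]' 0.85
python3 -m handwheel '[0,0,0.2,0,0,0,0,0,0.2,0,0,0,0,0,0.2,0,0,0,0,0,0.2,0,0,0,0,0,0,0,0,0]' 1
python3 log.py; python3 go.py 88 90 .506 -.157 .30
python3 - <<'E'
from kin import *
v,e=fit2()
q=path(Q[-1],[(np.array([.506,-.157,.30]),tool(88,90)),(np.array([.506,-.157,.178]),tool(88,90))],v,25)
path(q,[(np.array([.60,-.16,.321]),tool(88,90))],v,10)
shot('top','t5');X,p,d=cloud('t5');z=X[...,2]
def f(u0,u1,v0,v1,lo,hi):
    m=np.zeros(z.shape,bool);m[v0:v1,u0:u1]=1;m&=(d>0)&(z>lo)&(z<hi);print(m.sum(),cv2.minAreaRect((X[m][:,:2]*1000).astype(np.float32)))
f(350,405,192,212,.16,.19);f(262,285,168,195,.085,.2);f(222,240,207,226,.08,.2);f(205,225,222,245,.085,.2);f(240,265,185,213,.12,.2)
E
```

```text
time: 9.58
eef_pos: [0.4764, 0.221, 0.1571]
tcp_rot: [0.841, 0.29, 0.432, -0.152]
contact_force: [-0.1, 0.2, 0.1]
opening: 0.851
finger_force: 0.0
time: 10.0
eef_pos: [0.4789, 0.2215, 0.2847]
tcp_rot: [0.838, 0.291, 0.437, -0.15]
contact_force: [1.5, 0.3, 1.2]
opening: 1.0
finger_force: 0.0
deg [-50.52  25.79  45.74] rv u [-0.5614  0.2865  0.5082] d u [ 0.181 -2.523  0.102] q [ 0.01 -0.46  2.39  1.02  0.62  0.23]
5 cost 1.8e-21 dj 0.05 [-0.18 -0.43  2.31  0.8   0.92  0.14]
10 cost 1.4e-23 dj 0.04 [-0.32 -0.35  2.19  0.6   1.12 -0.01]
15 cost 1.1e-22 dj 0.04 [-0.4  -0.25  2.08  0.4   1.25 -0.16]
20 cost 2.0e-22 dj 0.04 [-0.45 -0.16  1.97  0.2   1.32 -0.31]
25 cost 5.0e-22 dj 0.04 [-0.49 -0.07  1.88  0.    1.34 -0.46]
5 cost 5.7e-28 dj 0.01 [-0.49 -0.06  1.9  -0.    1.29 -0.46]
10 cost 4.6e-28 dj 0.01 [-0.49 -0.04  1.93 -0.    1.25 -0.46]
15 cost 3.6e-28 dj 0.01 [-0.49 -0.01  1.95 -0.    1.2  -0.46]
20 cost 1.2e-28 dj 0.01 [-0.49  0.01  1.98 -0.    1.15 -0.46]
25 cost 3.7e-29 dj 0.01 [-0.49  0.04  2.   -0.    1.11 -0.46]
5 cost 4.6e-20 dj 0.04 [-0.46  0.07  1.83  0.    1.25 -0.42]
10 cost 8.0e-19 dj 0.04 [-0.42  0.12  1.64  0.    1.38 -0.39]
107 ((506.2081604003906, -155.83897399902344), (116.46932983398438, 9.989724159240723), 87.3832015991211)
135 ((582.6385498046875, 195.5000457763672), (41.852088928222656, 42.21857452392578), 85.80915069580078)
159 ((462.58502197265625, 352.4993591308594), (44.91473388671875, 42.78477478027344), 62.416568756103516)
87 ((421.2726745605469, 399.08172607421875), (34.44300079345703, 35.250396728515625), 89.5931396484375)
158 ((524.9577026367188, 273.9957275390625), (40.08209228515625, 57.04998016357422), 36.967777252197266)
```

```bash
python3 -m handwheel '[0.012,-0.168,0.007,-0.0374,0.0191,0.0339,0.012,-0.168,0.007,-0.0374,0.0191,0.0339,0.012,-0.168,0.007,-0.0374,0.0191,0.0339,0.012,-0.168,0.007,-0.0374,0.0191,0.0339,0.012,-0.168,0.007,-0.0374,0.0191,0.0339]' | grep eef
python3 -m handwheel '[0.012,-0.168,0.007,-0.0374,0.0191,0.0339,0.012,-0.168,0.007,-0.0374,0.0191,0.0339,0.012,-0.168,0.007,-0.0374,0.0191,0.0339,0.012,-0.168,0.007,-0.0374,0.0191,0.0339,0.012,-0.168,0.007,-0.0374,0.0191,0.0339]' | grep eef
python3 -m handwheel '[0.012,-0.168,0.007,-0.0374,0.0191,0.0339,0.012,-0.168,0.007,-0.0374,0.0191,0.0339,0.012,-0.168,0.007,-0.0374,0.0191,0.0339,0.012,-0.168,0.007,-0.0374,0.0191,0.0339,0.012,-0.168,0.007,-0.0374,0.0191,0.0339]' | grep eef
python3 -m handwheel '[0,0,0,0,0,0,0,0,0,0,0,0]'
python3 - <<'E'
from h import *
shot('wrist','w6');X,p,d=cloud('w6');z=X[...,2];x=X[...,0];y=X[...,1]
m=(d>0)&(z>.166)&(z<.182)&(x>.46)&(x<.55)&(abs(y+.157)<.08)
q=X[m];print(m.sum(),np.median(q,0),z[m].max(),cv2.minAreaRect((q[:,:2]*1000).astype(np.float32)))
m=(d>0)&(abs(z-.132)<.004)&(x>.44)&(x<.8)&(abs(y+.157)<.2);q=X[m];print('lid',m.sum(),q.min(0),q.max(0),np.median(q,0))
E
python3 go.py 88 90 .507 -.1565 .177
```

```text
eef_pos: [0.4845, 0.0942, 0.2794]
eef_pos: [0.4938, -0.0317, 0.2846]
eef_pos: [0.5029, -0.1575, 0.2897]
time: 11.47
eef_pos: [0.503, -0.1563, 0.2896]
tcp_rot: [0.722, 0.692, -0.005, -0.0]
contact_force: [-0.3, -0.4, -1.0]
opening: 1.003
finger_force: 0.0
2034 [ 0.50314194 -0.15121643  0.17815397] 0.18105210259043342 ((502.75543212890625, -157.9037322998047), (118.31430053710938, 9.625004768371582), 88.04377746582031)
lid 98968 [ 0.46358069 -0.33022401  0.12801339] [ 0.79998562 -0.01350588  0.1359864 ] [ 0.59794713 -0.1284665   0.1320428 ]
deg [ 0.4  -0.46  0.36] rv u [ 0.0044 -0.0051  0.004 ] d u [ 0.028 -0.004 -0.752] q [-0.49 -0.07  1.89 -0.01  1.32 -0.45]
```

View pics/w6.png

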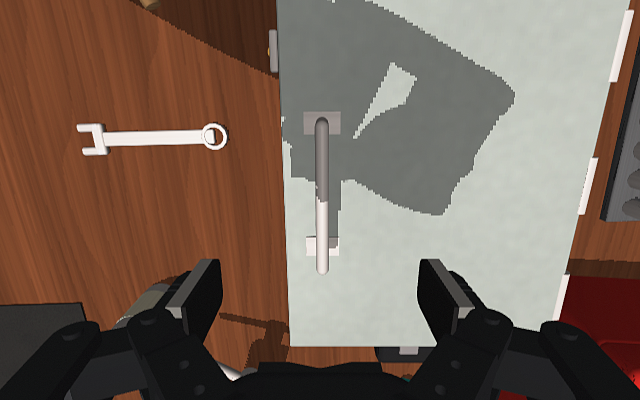

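The handle bar runs along column 321, rows 118–275, midway between the pads. It is centred at about (0.504, −0.157) with bar height about 0.174.

```bash
python3 -m handwheel '[0.007,-0.004,-0.17,0.004,-0.005,0.004,0,0,-0.17,0,0,0,0,0,-0.17,0,0,0,0,0,-0.17,0,0,0,0,0,-0.1,0,0,0]'|grep -E 'eef|cont'
python3 -m handwheel '[0,0,0,0,0,0,0,0,0,0,0,0]' |grep -E 'eef|cont'
python3 -m handwheel '[0,0,0,0,0,0,0,0,0,0,0,0,0,0,0,0,0,0,0,0,0,0,0,0,0,0,0,0,0,0]' 0 50
python3 -m handwheel '[0,0,0,0,0,0,0,0,0,0,0,0,0,0,0,0,0,0,0,0,0,0,0,0,0,0,0,0,0,0]'
python3 log.py
python3 - <<'E'
import numpy as np
from plant import ctrl
p=ctrl.get_state()['eef_pos'];h=np.array([-.228,.05]);a0=np.arctan2(.05,.228)
pr=None
for t in range(0,46,3):
    a=np.radians(t);X=np.array([-.228*np.cos(a)+.05*np.sin(a),.228*np.sin(a)+.05*np.cos(a)])-h
    if pr is not None: print(t,((X-pr)/.15).round(3),(X+[p[0],p[2]]).round(4))
    pr=X
E
```

```text
eef_pos: [0.5022, -0.1551, 0.1707]
contact_force: [-0.1, -0.0, -0.1]
eef_pos: [0.5034, -0.156, 0.1735]
contact_force: [0.0, -0.6, -0.3]
time: 12.52
eef_pos: [0.5047, -0.1573, 0.1755]
tcp_rot: [0.719, 0.695, -0.0, 0.003]
contact_force: [-0.9, 0.3, -0.0]
opening: 0.301
finger_force: 0.0
time: 12.93
eef_pos: [0.5038, -0.1572, 0.1751]
tcp_rot: [0.719, 0.695, -0.001, 0.002]
contact_force: [-5.9, 0.2, 5.4]
opening: 0.095
finger_force: 48.8
3 [0.02  0.079] [0.5067 0.1869]
6 [0.024 0.078] [0.5102 0.1986]
9 [0.028 0.077] [0.5144 0.2101]
12 [0.032 0.075] [0.5191 0.2214]
15 [0.036 0.073] [0.5245 0.2324]
18 [0.039 0.071] [0.5304 0.2431]
21 [0.043 0.069] [0.5368 0.2535]
24 [0.047 0.067] [0.5438 0.2635]
27 [0.05  0.064] [0.5513 0.2731]
30 [0.053 0.062] [0.5593 0.2824]
33 [0.056 0.059] [0.5678 0.2912]
36 [0.059 0.056] [0.5767 0.2995]
39 [0.062 0.053] [0.586  0.3074]
42 [0.065 0.049] [0.5958 0.3148]
45 [0.067 0.046] [0.6059 0.3217]
```

```bash
python3 -m handwheel '[0.02,-0.001,0.079,0,0,0,0.024,-0.001,0.078,0,0,0,0.028,-0.001,0.077,0,0,0,0.032,-0.001,0.075,0,0,0,0,0,0,0,0,0]'
python3 -m handwheel '[0.036,-0.001,0.073,0,0,0,0.039,-0.001,0.071,0,0,0,0.043,-0.001,0.069,0,0,0,0.047,-0.002,0.067,0,0,0,0,0,0,0,0,0]'
python3 log.py
```

```text
time: 13.35
eef_pos: [0.5198, -0.1578, 0.2237]
tcp_rot: [0.719, 0.695, -0.002, 0.001]
contact_force: [-6.7, 0.3, -1.8]
opening: 0.092
finger_force: 48.9
time: 13.77
eef_pos: [0.5447, -0.1586, 0.2666]
tcp_rot: [0.719, 0.695, -0.002, 0.002]
contact_force: [-9.0, 0.2, 1.7]
opening: 0.092
finger_force: 49.2
```

```bash
python3 -m handwheel '[0.049,-0.002,0.064,0,0,0,0.052,-0.002,0.062,0,0,0,0.055,-0.002,0.059,0,0,0,0.058,-0.002,0.056,0,0,0,0,0,0,0,0,0]'
python3 -m handwheel '[0.062,-0.002,0.053,0,0,0,0.065,-0.002,0.049,0,0,0,0.067,-0.002,0.046,0,0,0,0,0,0,0,0,0,0,0,0,0,0,0]'
python3 -m handwheel '[0,0,0,0,0,0,0,0,0,0,0,0,0,0,0,0,0,0,0,0,0,0,0,0,0,0,0,0,0,0]'
python3 log.py
python3 - <<'E'
from h import *
shot('scene','s7')
s=ctrl.get_state();x,y,z=s['eef_pos'];print(s['eef_pos'])
a0=np.arctan2(.05,.228)
print('angle from height',np.degrees(np.arcsin((z-.1245)/.2334)-a0),'from x,z',np.degrees(np.arctan2(z-.124,.7319-x)-a0))
X,p,d=cloud('s7');Z=X[...,2];m=(d>0)&(X[...,0]>.54)&(X[...,0]<.78)&(abs(X[...,1]+.08)<.06)&(Z>.15)&(Z<.34)
q=X[m];
# lid plane by RANSAC-lite
rng=np.random.default_rng(0);b=(0,)
for _ in range(300):
    t=q[rng.choice(len(q),3,False)];n=np.cross(t[1]-t[0],t[2]-t[0]);n/=np.linalg.norm(n)+1e-12;k=(abs((q-t[0])@n)<.003).sum()
    if k>b[0]:b=(k,n,t[0])
i=q[abs((q-b[2])@b[1])<.003];n=np.linalg.svd(i-i.mean(0),full_matrices=False)[2][2];n*=np.sign(n[2]);print(len(q),len(i),n,'lid deg',np.degrees(np.arccos(n[2])))
E
```

```text
time: 14.18
eef_pos: [0.5777, -0.1598, 0.3032]
tcp_rot: [0.719, 0.695, -0.001, 0.003]
contact_force: [-8.3, -0.6, 4.4]
opening: 0.094
finger_force: 50.0
time: 14.6
eef_pos: [0.6056, -0.1608, 0.325]
tcp_rot: [0.719, 0.695, -0.001, 0.003]
contact_force: [-8.0, 0.4, 6.4]
opening: 0.092
finger_force: 50.6
time: 15.02
eef_pos: [0.605, -0.1608, 0.3246]
tcp_rot: [0.719, 0.695, -0.001, 0.002]
contact_force: [-8.8, -0.6, 5.9]
opening: 0.09
finger_force: 50.6
[ 0.60501606 -0.16077173  0.32458089]
angle from height 46.63953680041207 from x,z 45.31421358266507
2490 2160 [ 0.70471896 -0.02689843  0.70897649] lid deg 44.848299477159166
```

View pics/s7.png

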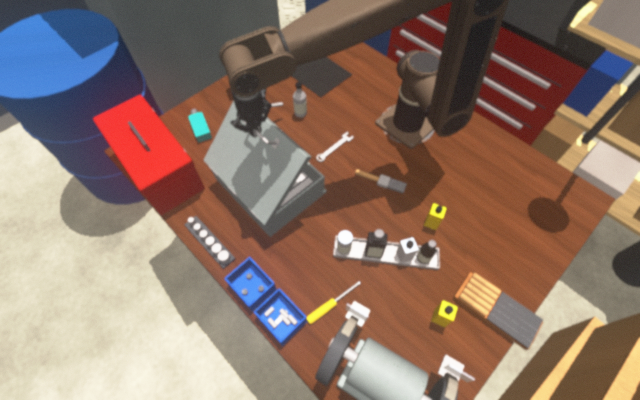

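The picture shows the lid open at 44.8° in the gripper (250,115). The flat bottle stands in the tray at (376,243) between the round tin and the square tin, and everything is still. I'm handing it in.

```bash
python3 -c "
from plant import ctrl
print(ctrl.sign_off())"
```

```text
the job is handed in; nothing more can be done
None
```

The flat bottle stands upright on the drip tray in the wide gap with its neighbours unmoved, and the gripper holds the lid open at about 45° (measured 44.8°); I handed the job in at about 15 s, and no verdict came back.

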